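# Lock the mixer and hold its offset arm over the drive

## Task

Slide the bolt on top of the bench mixer fully home into its keeper, to lock the drive plate. Then pick up the offset arm by its balance point and hold it still and level a few centimetres (about 3 cm) clear above the mixer, its big hub straight above the thick tall spindle and its small eye straight above the thin short pin, ready to be lowered. Finish while still holding it there: do not set it down or let go; leave the bottle, beaker and tip box alone.

Things in the scene. Friction and masses are not known exactly. Their poses are not given: they have to be found in the camera images.
- mixer: Fixed low white box, 180 mm (x) by 240 mm (y), deck 60 mm above the bench; origin: centre of the underside, z up. Dark drive plate 50 by 200 mm along y, top at z = 68, centred at x = +45 mm, carries spindle and pin. The barrel bolt lies on the deck along x at y = 0: guide staples at x = -84 and -18, keeper at x = 8 to 24 mm, all 25 mm wide, tops at z = 86 mm. A speed dial is on the -x side.
- bolt (a joint): Slide of the steel barrel bolt, m: 0 fully drawn back, 0.035 fully home in the keeper (end stop). It grows as the bolt moves along the mixer's +x. Drags with about 2 N and stays where it is left.
- bolt_knob (a point): Centre of the top of the bolt's upright round handle, 12 mm in diameter. The top is 116 mm above the bench, and the handle is free above the guide staples (86 mm). It moves with the bolt: at mixer x = -70 mm when drawn back, -35 mm when home, y = 0. Axes as the mixer.
- spindle_top (a point): Centre of the top of the mixer's spindle: upright steel post 16 mm in diameter at mixer x = 45, y = -75 mm; its top is 93 mm above the bench. The taller and thicker of the two posts.
- pin_top (a point): Centre of the top of the mixer's drive pin: upright steel post 8 mm in diameter at mixer x = 45, y = +75 mm; its top is 80 mm above the bench.
- carrier: Loose cast aluminium arm, 0.35 to 0.55 kg, along its y, z up, level on the bench. Hub: tube 56 mm wide, 20 mm bore, 50 mm tall, axis at y = -75. Eye: tube 40 mm wide, 20 mm bore, 46 mm tall, axis at y = +75. Between: straight bar 18 mm wide, z = 22 to 46, open beneath, bare from y = -47 to +55. Origin: midway between the axes, at the underside. Starts turned at most 0.6 rad, hub on the spindle's side (-y).
- balance (a point): Balance point (centre of mass along the bar) of the arm: on the bar, at arm x = 0, y = -25 mm (towards the hub, 50 mm from the hub's axis, clearly off the bar's middle), at half the bar's height, z = 34 mm. Axes as the arm.
- hub_bore (a point): Centre of the hub's bore at the hub's underside: arm x = 0, y = -75, z = 0 mm.
- eye_bore (a point): Centre of the eye's bore at the eye's underside: arm x = 0, y = +75, z = 0 mm.
- reagent: Bystander: amber glass bottle, 60 mm in diameter, 120 mm tall, standing; origin: centre of its underside.
- beaker: Bystander: glass beaker, 70 mm in diameter, 85 mm tall, standing; origin: centre of its underside.
- tipbox: Bystander: closed blue plastic box of pipette tips, 85 by 120 mm, 55 mm tall; origin: centre of its underside.
Not all that is in view belongs to the job. What is meant by the carrier is not orange, and is the larger of those in its own colour.

How it is judged:
On the way, in this order (a step that is already met when the one before it is completed fails the run):
1. the bolt is fully home in its keeper (value of joint bolt above 0.031 m), for 0.2 s.
2. the arm is lifted clear of the bench in the fingers (height (world z) of each of hub_bore, eye_bore above 0.03 m and contact force between the fingers and carrier above 1 N), for 0.2 s.
At the end, for the whole second after the job is handed in: Bolt home (31 of 35 mm or more). Arm held still in the fingers alone, within 15 mm of its balance point, level within 0.09 rad, off the mixer: hub underside 12 to 60 mm above the spindle top, hub axis within 12 mm of the spindle, eye axis within 15 mm of the pin; nothing else carries it (value of joint bolt above 0.031 m and horizontal distance between hub_bore and spindle_top below 0.012 m and horizontal distance between eye_bore and pin_top below 0.015 m and z of hub_bore in the frame of spindle_top between 0.012 and 0.06 m and angle between carrier's own z axis and vertical below 0.09 rad and y of the grasp point in the frame of balance between -0.015 and 0.015 m and contact force between the fingers and carrier above 1 N and contact force between mixer and carrier below 0.3 N and linear speed of carrier below 0.02 m/s and angular speed of carrier below 0.15 rad/s); the arm keeps its last pose, push and grip.
It fails at once if the bottle, beaker or tip box is moved by more than 25 mm (distance of any of reagent, beaker, tipbox from where it was at the start of the episode above 0.025 m).
It also fails if it takes over 54 s, if anything falls off the work surface, if the arm or the gripper's body presses on something with over 40 N, if the wrist force passes 120 N, or if a joint passes its speed limit or range.

## Robot

A 6-joint arm with a two-finger parallel gripper is mounted at the origin on the work surface. World frame = base frame: x ahead of the robot, y to its left, z up, the work surface at z = 0. Lengths are in m, angles in rad, forces in N, time in s.
With the tool pointing down it reaches from about 0.3 to 0.825 m from the base axis. Payload 5.4 kg.
Tool frame: the origin (TCP) lies where the fingers leave the gripper's body, on its centre line; the fingertips stand 88 mm ahead of it and the grasp point (between the pads) lies 69 mm ahead of it; z points along the fingers, y is the direction in which the jaws open and shut (so a half turn about z gives the same grasp; the last joint's range is limited). The gripper opens to 92 mm and grips with 3 to 60 N. Pads are 20 mm wide; open, the fingers measure 128 mm over their backs; the gripper's body (75 mm by 189 mm) begins 69 mm behind the grasp point.
Start: joints at [1.117, 0.158, 1.597, -0, 1.386, -0.21], TCP at [0.139, 0.558, 0.303] pointing down, gripper open.
Joint ranges: [-2.91, 2.91], [-0.94, 2.29], [0.18, 2.7], [-1.29, 4.43], [0.17, 2.64], [-3, 3]. Speed limits (rad/s): [2.57, 2.57, 3.14, 3.14, 3.14, 3.14].

## Interface

Orientations are given as a 3x3 rotation matrix whose columns are the frame's x, y, z axes.
In Python, from station import ctrl gives the robot as it stands.
- The arm moves only by the tool arm_command, never from a script. Its argument "targets" is a list of rows, each a list of 6 numbers: the shift along the world's x, y, z in cm, then the turn, a rotation vector about the world's x, y, z in rad. In form: [[dx, dy, dz, wx, wy, wz], ...]. A call has 1 to 8 rows; each row shifts and turns the commanded pose from where the row before left it; what a row does not reach is not made up. A row lasts 1/8 s, in which the tool goes at most 62.5 mm and 10.7 degrees, less where a joint would pass 70% of its speed; a pose out of reach is approached as far as the arm can. A call with a gripper value outside its range is refused whole. "fingers" is the closure, from 0 (fully open) to 1 (shut), set as the call begins (left out, the last holds). The fingers move at their own pace and stop on an object; "force" is the grip in N (left out, the last holds). Time passes only in rows, so rows that do not move let the fingers close. It gives the time, the measured TCP pose, the force and the opening at its end, in the units of the state.
- ctrl.state(): the state, without advancing time (a new reading comes with each control period).
- ctrl.capture(name): name is "scene" or "top"; returns a dict with "pixels" (384x512x3 uint8, red, green, blue), "fx", "fy", "cx", "cy" (pixels), "world_from_camera" (4x4, takes a point from camera to world coordinates). Camera axes: x right, y up, looking along -z (the intrinsics and any distortion apply to the point x, -y, -z); pixel columns grow to the right and rows downward; lengths in m; the calibration is good to about 2 mm. A picture is of the moment at which its call begins. There is no depth.
- ctrl.close_job(): hands the job in, once; it reports no verdict.
The state is a dict: "time_s": time; "joint_pos": joint angles; "qvel": joint speeds; "joint_efforts": joint torques, N m; "tcp_pos": TCP position; "ee_rot": TCP orientation; "ft_force": force on the tool from outside, world axes, zero at the start; "wrist_torque": the same for the moment, N m; "grip_width": finger opening in m.
Only numpy, scipy, OpenCV 4.12 (cv2) and the standard library are available. Lean on these libraries where they do the work, as an engineer would, in place of code of your own. Each camera call takes 0.05 s, during which the arm holds its last target. There are 200 camera calls.

## Working session

There is one attempt and no reset: what is moved stays moved. The work goes in short steps, Python scripts to look and compute and a tool call to move; the robot and the scene stay as the last step left them, time stands still between calls to the robot, and variables do not carry over. Pictures are saved under pics/ and viewed, about 8 in all and at most 12, crops included, and the job is handed in when it is done.

Besides the shell and the picture viewer there is one more tool, called after ">>>" in YAML: its name, and indented under it one key for each argument. arm_command: Moves the arm, as the interface text tells. Its arguments: {"type":"object","properties":{"targets":{"type":"array","items":{"type":"array","items":{"type":"number"}}},"fingers":{"type":"number"},"force":{"type":"number"}},"required":["targets"]}

```bash
mkdir -p pics
cat > h.py <<'E'
import numpy as np, cv2
from station import ctrl
def cap(name,fn=None):
    c=ctrl.capture(name)
    if fn: cv2.imwrite('pics/'+fn,c['pixels'][:,:,::-1])
    return c
def ray(c,u,v,z):
    T=np.array(c['world_from_camera']); d=np.array([(u-c['cx'])/c['fx'],-(v-c['cy'])/c['fy'],-1])
    d=T[:3,:3]@d; o=T[:3,3]; return o+d*(z-o[2])/d[2]
def proj(c,p):
    T=np.array(c['world_from_camera']); q=T[:3,:3].T@(np.array(p)-T[:3,3])
    return np.array([c['cx']+c['fx']*q[0]/-q[2], c['cy']-c['fy']*q[1]/-q[2]])
E
python3 - <<'E'
from h import *
for n in('top','scene'):
    c=cap(n,n+'0.png'); print({k:v for k,v in c.items() if k!='pixels'})
print(ctrl.state())
E
```

```text
{'fx': 448.24095122921216, 'fy': 448.24095122921216, 'cx': 256.02263301083883, 'cy': 192.23892375115395, 'world_from_camera': array([[-0.02347235,  0.99677808, -0.07669748,  0.48503579],
       [-0.9997232 , -0.02328006,  0.0034004 ,  0.08774428],
       [ 0.00160392,  0.07675606,  0.99704861,  1.29348806],
       [ 0.        ,  0.        ,  0.        ,  1.        ]])}
{'fx': 441.2192448259205, 'fy': 441.2192448259205, 'cx': 256.65406544356193, 'cy': 186.35561844287056, 'world_from_camera': array([[-0.31840484, -0.52855905,  0.78692038,  1.63669929],
       [ 0.94795281, -0.17924778,  0.26316479,  0.444167  ],
       [ 0.0019556 ,  0.82975633,  0.5581224 ,  0.84508883],
       [ 0.        ,  0.        ,  0.        ,  1.        ]])}
{'time_s': 0.1, 'joint_pos': array([ 1.11692099e+00,  1.58960450e-01,  1.59808501e+00,  6.49967233e-07,
        1.38621908e+00, -2.10105270e-01]), 'qvel': array([-0.0008206 , -0.00382465, -0.00225617, -0.00103843,  0.00103861,
       -0.00193146]), 'joint_efforts': array([-9.99452118e-05, -3.86499059e+01, -3.22961354e+01,  7.02683930e-02,
        3.38983722e-02, -5.75516765e-05]), 'tcp_pos': array([0.13861978, 0.5576105 , 0.3018423 ]), 'ee_rot': array([[-9.70434762e-01,  2.41362456e-01, -7.33615191e-04],
       [ 2.41363318e-01,  9.70433662e-01, -1.50233431e-03],
       [ 3.49317777e-04, -1.63498524e-03, -9.99998602e-01]]), 'ft_force': array([ 0.00907592,  0.10001575, -0.3357134 ]), 'wrist_torque': array([-0.01118503, -0.02323188,  0.05865528]), 'grip_width': 0.0922699701299569}
```

View pics/top0.png

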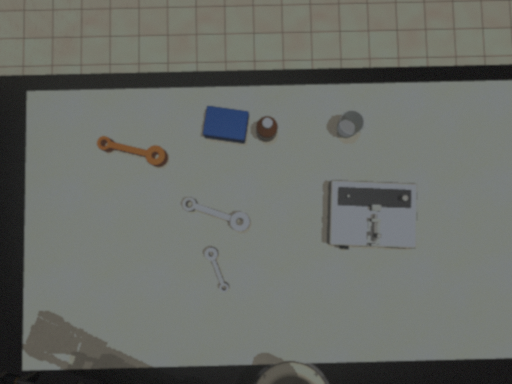

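View pics/scene0.png

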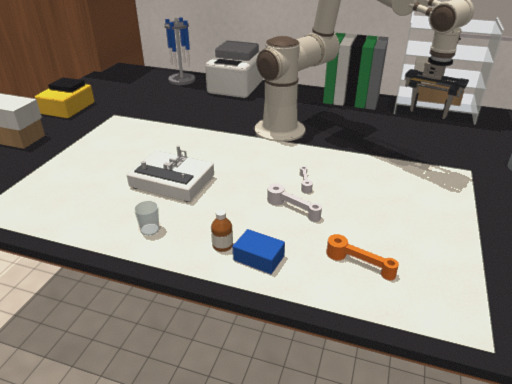

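Three arms are visible in the top view: orange (132,150), a large light-grey one (215,213) and a small grey one (217,268). The carrier is the large grey one: it is not orange, and it is the larger of the two in its colour. The hub is at about (239,221) and the eye at (189,204). The mixer is at about (372,214), with the spindle at about (405,197). I'll confirm in one enlarged crop.

Run:
```python
from h import *
a=cv2.imread('pics/top0.png'); f=lambda x0,y0,w,h,k:cv2.convertScaleAbs(cv2.resize(a[y0:y0+h,x0:x0+w],None,fx=k,fy=k,interpolation=cv2.INTER_CUBIC),alpha=1.3)
A=f(175,180,100,75,8);B=f(320,172,100,80,8)
cv2.imwrite('pics/ca.png',A[:600]);cv2.imwrite('pics/cb.png',B[:600])
```

```text
(no output)
```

View pics/ca.png

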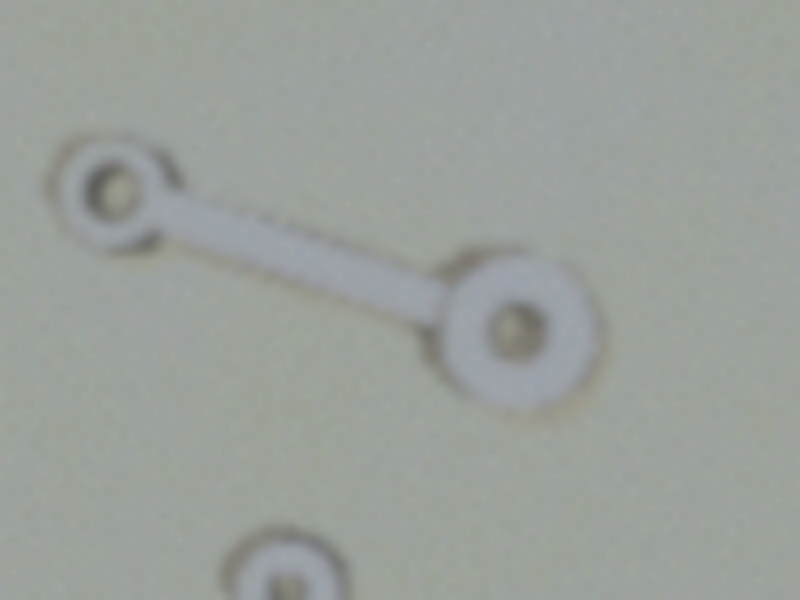

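View pics/cb.png

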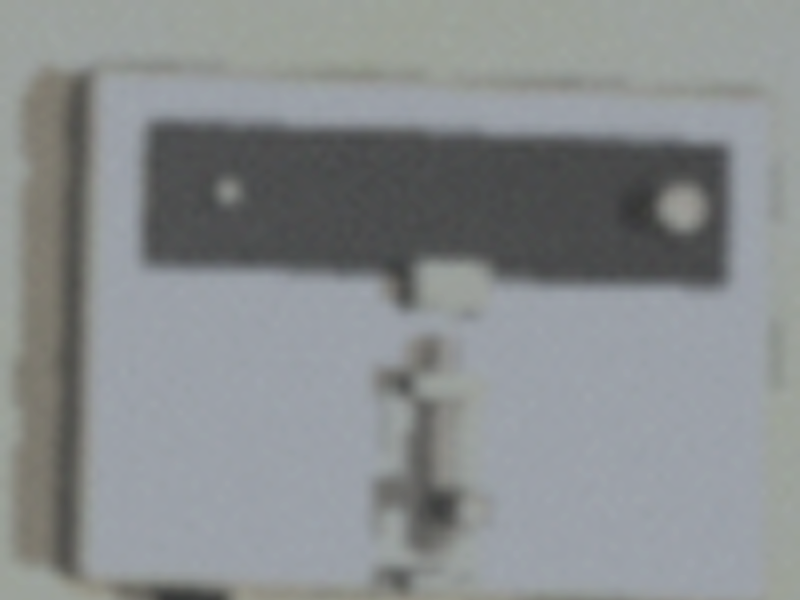

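The crops confirm the large grey arm, with eye top at crop (115,190) and hub top at (521,332). On the mixer, the pin is at (228,191), the spindle at (683,207) and the knob at about (470,509), drawn back.

Run:
```python
from h import *
c=cap('top'); s=cap('scene')
g=lambda x,y,x0,y0,z:ray(c,(x+.5)/8-.5+x0,(y+.5)/8-.5+y0,z)
hub=g(521,332,175,180,.05);eye=g(115,190,175,180,.046)
sp=g(683,207,320,172,.093);pin=g(228,191,320,172,.080);kn=g(470,509,320,172,.116)
def yaw(h,e): d=(e-h)[:2]; return np.arctan2(-d[0],d[1]),np.linalg.norm(d)
print('hub',hub,'eye',eye,yaw(hub,eye)); bal=hub+(eye-hub)/3; print('bal',bal)
ym=yaw(sp,pin);print('sp',sp,'pin',pin,ym); 
m=(sp+pin)/2; R=np.array([[np.cos(ym[0]),-np.sin(ym[0])],[np.sin(ym[0]),np.cos(ym[0])]])
o=m[:2]-R@[.045,0]; print('mixer',o,'knob meas',kn,'knob pred',o+R@[-.07,0],'home',o+R@[-.035,0],'goal bal',o+R@[.045,-.025])
for n,p in dict(hub=hub,eye=eye,sp=sp,pin=pin,kn=kn).items(): print(n,proj(s,p))
a=s['pixels'][:,:,::-1]
f=lambda x0,y0,w,h,k:cv2.resize(a[y0:y0+h,x0:x0+w],None,fx=k,fy=k,interpolation=cv2.INTER_CUBIC)
cv2.imwrite('pics/cs.png',np.vstack([f(125,140,100,42,7),f(255,160,100,42,7)]))
```

```text
hub [0.50173443 0.13059346 0.05      ] eye [0.55443461 0.27102043 0.046     ] (np.float64(-0.3590208025903865), np.float64(0.1499901335069777))
bal [0.51930115 0.17740245 0.04866667]
sp [ 0.55404974 -0.31577693  0.093     ] pin [ 0.56384262 -0.16597735  0.08      ] (np.float64(-0.06528031273676232), np.float64(0.15011933660270443))
mixer [ 0.51404203 -0.23794161] knob meas [ 0.45546457 -0.2335146   0.116     ] knob pred [ 0.44419113 -0.23337523] home [ 0.47911658 -0.23565842] goal bal [ 0.55731533 -0.26582389]
hub [276.103985   187.48296416]
eye [315.41956131 206.05529686]
sp [143.58684956 161.0488142 ]
pin [183.22771676 173.5372659 ]
kn [178.67317991 145.32726396]
```

View pics/cs.png

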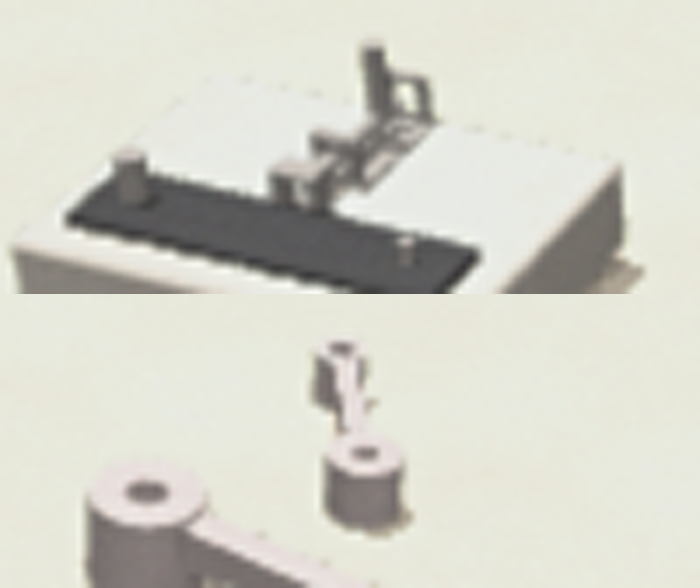

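>>> arm_command:
  targets:
    - [3.9,-3.85,0,0,0,0.0223]
    - [3.9,-3.85,0,0,0,0.0223]
    - [3.9,-3.85,0,0,0,0.0223]
    - [3.9,-3.85,0,0,0,0.0223]
    - [3.9,-3.85,0,0,0,0.0223]
    - [3.9,-3.85,0,0,0,0.0223]
    - [3.9,-3.85,0,0,0,0.0223]
    - [3.9,-3.85,0,0,0,0.0223]
  fingers: 1
  force: 20

```text
time_s: 1.2
tcp_pos: [0.4518, 0.2485, 0.3027]
ee_rot: [[-0.998, 0.065, 0.0], [0.065, 0.998, 0.0], [-0.0, 0.0, -1.0]]
ft_force: [0.6, 1.2, -0.1]
grip_width: 0.0142
```

>>> arm_command:
  targets:
    - [-0.5,-6,0,0,0,0]
    - [-0.5,-6,0,0,0,0]
    - [-0.5,-6,0,0,0,0]
    - [-0.5,-6,0,0,0,0]
    - [-0.5,-6,0,0,0,0]
    - [-0.5,-6,0,0,0,0]
    - [-0.5,-6,0,0,0,0]
    - [-0.4,-6,0,0,0,0]

```text
time_s: 2.2
tcp_pos: [0.4112, -0.2319, 0.3028]
ee_rot: [[-0.998, 0.066, 0.001], [0.066, 0.998, -0.0], [-0.001, -0.0, -1.0]]
ft_force: [0.2, 0.1, 0.1]
grip_width: 0.0003
```

>>> arm_command:
  targets:
    - [0,0,0,0,0,0]
    - [0,0,0,0,0,0]

```text
time_s: 2.45
tcp_pos: [0.4117, -0.2296, 0.3024]
ee_rot: [[-0.998, 0.066, -0.0], [0.066, 0.998, 0.001], [0.0, 0.001, -1.0]]
ft_force: [0.2, -0.1, 0.2]
grip_width: 0.0004
```

>>> arm_command:
  targets:
    - [0,-0.1,-4,0,0,0]
    - [0,0,-4,0,0,0]
    - [0,0,-2.5,0,0,0]
    - [0,0,-1.1,0,0,0]
    - [0,0,0,0,0,0]

```text
time_s: 3.08
tcp_pos: [0.4119, -0.23, 0.1866]
ee_rot: [[-0.998, 0.064, -0.001], [0.064, 0.998, 0.001], [0.001, 0.001, -1.0]]
ft_force: [-0.6, -0.2, 0.5]
grip_width: 0.0006
```

>>> arm_command:
  targets:
    - [0.6,-0.04,0,0,0,0]
    - [0.6,-0.04,0,0,0,0]
    - [0.6,-0.04,0,0,0,0]
    - [0.6,-0.04,0,0,0,0]
    - [0.6,-0.04,0,0,0,0]
    - [0.6,-0.04,0,0,0,0]
    - [0.5,-0.03,0,0,0,0]
    - [0,0,0,0,0,0]

```text
time_s: 4.08
tcp_pos: [0.4532, -0.2338, 0.1866]
ee_rot: [[-0.998, 0.065, 0.001], [0.065, 0.998, -0.0], [-0.001, -0.0, -1.0]]
ft_force: [-0.1, -0.1, -0.4]
grip_width: 0.0005
```

>>> arm_command:
  targets:
    - [0.4,-0.03,0,0,0,0]
    - [0.4,-0.03,0,0,0,0]
    - [0,0,0,0,0,0]

```text
time_s: 4.45
tcp_pos: [0.4611, -0.2342, 0.1866]
ee_rot: [[-0.998, 0.065, 0.0], [0.065, 0.998, 0.0], [-0.0, 0.0, -1.0]]
ft_force: [-0.0, 0.8, -0.2]
grip_width: 0.0005
```

Run:
```python
from h import *
s=cap('scene','s1.png');a=s['pixels'][:,:,::-1]
cv2.imwrite('pics/s1c.png',cv2.resize(a[90:190,115:235],None,fx=6,fy=6,interpolation=cv2.INTER_CUBIC))
```

```text
(no output)
```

View pics/s1c.png

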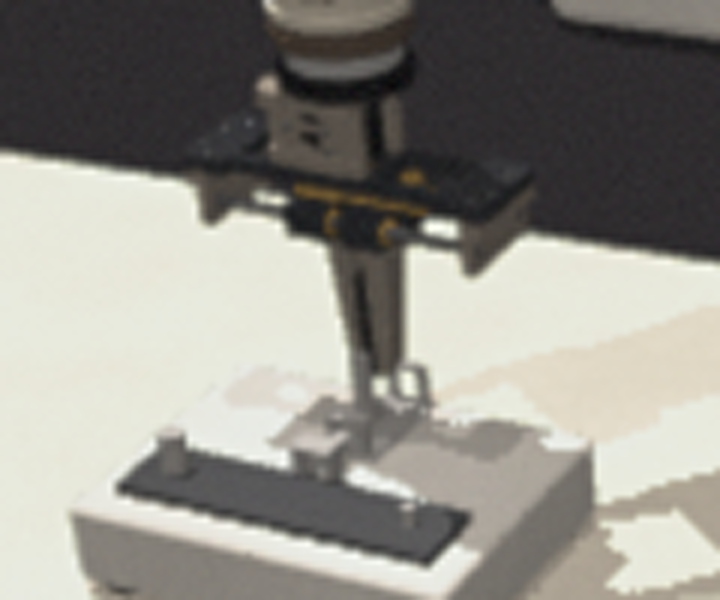

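The knob, now at scene (175,150), sits in front of the fingers and has moved from (178,147). I'll push on to the stop.

>>> arm_command:
  targets:
    - [0.2,-0.01,0,0,0,0]
    - [0.2,-0.01,0,0,0,0]
    - [0,0,0,0,0,0]

```text
time_s: 4.88
tcp_pos: [0.4637, -0.2344, 0.1865]
ee_rot: [[-0.998, 0.065, -0.004], [0.065, 0.998, 0.001], [0.004, 0.0, -1.0]]
ft_force: [-6.2, 1.3, 5.0]
grip_width: 0.0007
```

Run:
```python
from h import *
s=ctrl.state();print(s['ft_force'],s['wrist_torque'],s['tcp_pos'])
```

```text
[-6.2498484   1.27975345  5.04283935] [ 0.09072695  1.32950744 -0.04276056] [ 0.4637012  -0.23442312  0.18652382]
```

>>> arm_command:
  targets:
    - [0.2,-0.01,0,0,0,0]
    - [0,0,0,0,0,0]
    - [0,0,0,0,0,0]

```text
time_s: 5.25
tcp_pos: [0.4644, -0.2345, 0.1866]
ee_rot: [[-0.998, 0.065, -0.008], [0.065, 0.998, 0.001], [0.008, 0.001, -1.0]]
ft_force: [-14.8, 0.7, 9.0]
grip_width: 0.0004
```

>>> arm_command:
  targets:
    - [-1,0.06,0,0,0,0]
    - [-0.8,0.05,0,0,0,0]
    - [0,0,4,0,0,0]
    - [0,0,5,0,0,0]
    - [0,0,3,0,0,0]
    - [0.6,3.5,0,0,0,-0.155]
    - [0.6,3.5,0,0,0,-0.155]
    - [0.6,3.5,0,0,0,-0.155]

```text
time_s: 6.25
tcp_pos: [0.4669, -0.1275, 0.3069]
ee_rot: [[-0.86, 0.511, 0.001], [0.511, 0.86, -0.0], [-0.001, 0.001, -1.0]]
ft_force: [-0.8, -0.2, 0.8]
grip_width: 0.0005
```

>>> arm_command:
  targets:
    - [0.6,3.5,0,0,0,-0.155]
    - [0.6,3.5,0,0,0,-0.155]
    - [0.6,3.5,0,0,0,-0.155]
    - [0.6,3.5,0,0,0,-0.155]
    - [0.6,3.5,0,0,0,-0.155]
    - [0.6,3.5,0,0,0,-0.155]
    - [0.6,3.5,0,0,0,-0.155]
    - [0.6,3.5,0,0,0,-0.155]
  fingers: 0.4

```text
time_s: 7.25
tcp_pos: [0.5149, 0.1527, 0.3068]
ee_rot: [[0.203, 0.979, 0.001], [0.979, -0.203, 0.0], [0.001, 0.001, -1.0]]
ft_force: [0.6, 0.0, 0.1]
grip_width: 0.0548
```

>>> arm_command:
  targets:
    - [0.6,2.6,0,0,0,-0.155]
    - [0,0,0,0,0,0]
    - [0,0,0,0,0,0]

```text
time_s: 7.62
tcp_pos: [0.5207, 0.1769, 0.3066]
ee_rot: [[0.345, 0.938, 0.0], [0.938, -0.345, -0.0], [-0.0, 0.0, -1.0]]
ft_force: [0.4, -0.5, 0.5]
grip_width: 0.055
```

Run:
```python
from h import *
s=ctrl.state();R=s['ee_rot'];print(s['tcp_pos'],R,np.arctan2(-R[0,1],R[1,1]),s['ft_force'])
c=cap('top','t2.png');a=c['pixels'][:,:,::-1]
cv2.imwrite('pics/t2c.png',cv2.convertScaleAbs(cv2.resize(a[172:252,320:420],None,fx=8,fy=8,interpolation=cv2.INTER_CUBIC)[:600],alpha=1.3))
```

```text
[0.5206936  0.17688403 0.30664756] [[ 3.45454299e-01  9.38435573e-01  5.61593424e-05]
 [ 9.38435540e-01 -3.45454269e-01 -2.93283393e-04]
 [-2.55827084e-04  1.54017932e-04 -9.99999955e-01]] -1.9235191434177883 [ 0.44957026 -0.45553463  0.50165229]
```

View pics/t2c.png

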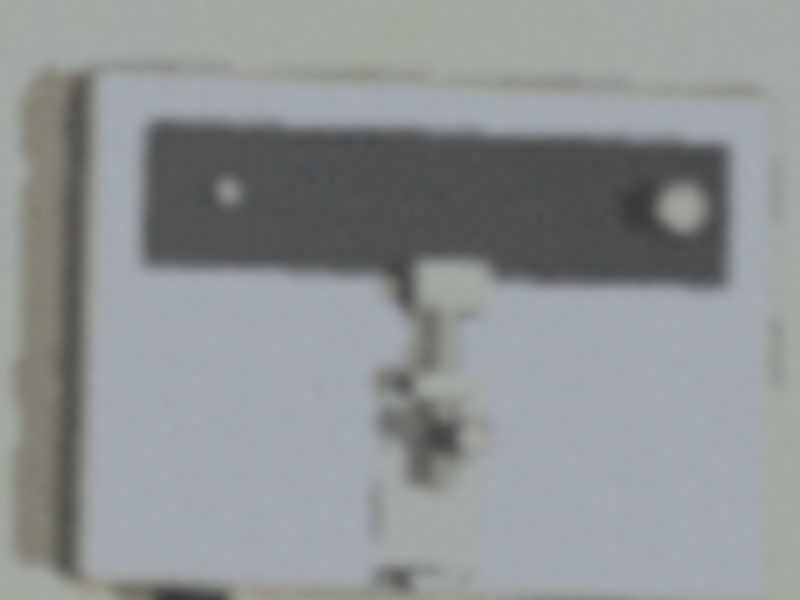

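The knob moved from (470,509) to (472,438), which is x≈0.479. That matches the predicted home position, so I'll descend onto the balance point.

>>> arm_command:
  targets:
    - [-0.1,0.05,-5,0,0,-0.006]
    - [0,0,-5,0,0,0]
    - [0,0,-4,0,0,0]
    - [0,0,-3,0,0,0]
    - [0,0,-2,0,0,0]
    - [0,0,-1.4,0,0,0]
    - [0,0,0,0,0,0]
    - [0,0,0,0,0,0]

```text
time_s: 8.68
tcp_pos: [0.5206, 0.1779, 0.1037]
ee_rot: [[0.353, 0.936, 0.002], [0.936, -0.353, 0.0], [0.001, 0.002, -1.0]]
ft_force: [-0.1, 0.2, 0.6]
grip_width: 0.0551
```

>>> arm_command:
  targets:
    - [0,0,0,0,0,0]
    - [0,0,0,0,0,0]
    - [0,0,0,0,0,0]
    - [0,0,0,0,0,0]
    - [0,0,0,0,0,0]
  fingers: 1
  force: 45

```text
time_s: 9.3
tcp_pos: [0.5198, 0.1781, 0.1028]
ee_rot: [[0.353, 0.936, -0.0], [0.936, -0.353, 0.0], [0.0, -0.0, -1.0]]
ft_force: [-1.1, -0.1, 1.6]
grip_width: 0.0177
```

>>> arm_command:
  targets:
    - [0,0,1,0,0,0]
    - [0,0,2,0,0,0]
    - [0,0,3,0,0,0]
    - [0,0,4,0,0,0]
    - [0,0,3,0,0,0]
    - [0,0,2,0,0,0]
    - [0,0,0,0,0,0]
    - [0,0,0,0,0,0]

```text
time_s: 10.3
tcp_pos: [0.5189, 0.1778, 0.2512]
ee_rot: [[0.353, 0.936, -0.003], [0.936, -0.353, -0.0], [-0.001, -0.002, -1.0]]
ft_force: [0.6, -0.8, -4.7]
grip_width: 0.0181
```

Run:
```python
from h import *
s=ctrl.state();print(s['tcp_pos'],s['ft_force'],s['wrist_torque'],s['grip_width'])
c=cap('top','t3.png');q=cap('scene','s3.png')
f=lambda c,x0,y0,w,h,k:cv2.resize(c['pixels'][y0:y0+h,x0:x0+w,::-1],None,fx=k,fy=k,interpolation=cv2.INTER_CUBIC)
cv2.imwrite('pics/l3.png',np.hstack([f(c,170,165,100,140,4),f(q,245,80,100,140,4)]))
```

```text
[0.51893781 0.1778389  0.25120305] [ 0.62555613 -0.7670771  -4.69293161] [-0.12834469  0.09754985 -0.0297487 ] 0.018133361987964818
```

View pics/l3.png

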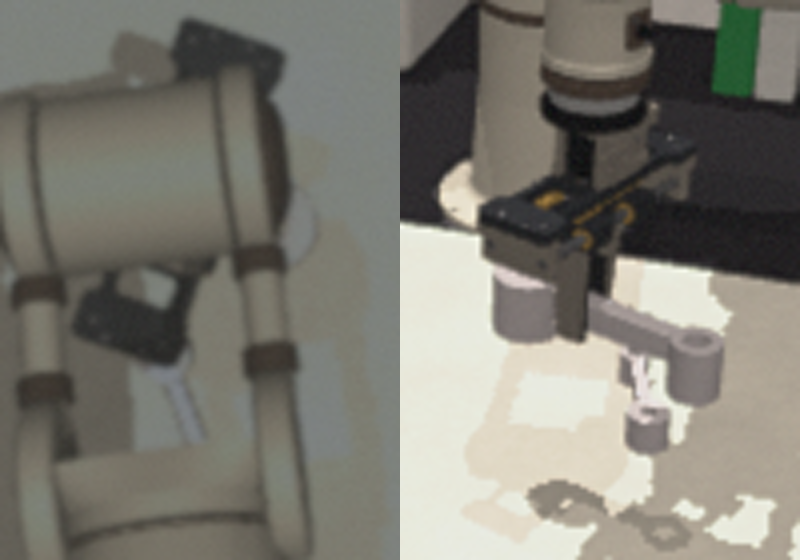

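Run:
```python
from h import *
s=cap('scene')
print(proj(s,[.5544,.2710,.046+.1484]), 'meas 319.1 165.1')
```

```text
[319.37834289 164.23697745] meas 319.1 165.1
```

>>> arm_command:
  targets:
    - [0,-0.5,1,0,0,0]
    - [0.2,-1.5,1,0,0,0.02]
    - [0.3,-2.8,1,0,0,0.02]
    - [0.3,-3,0,0,0,0.02]
    - [0.3,-3,0,0,0,0.02]
    - [0.3,-3,0,0,0,0.02]
    - [0.3,-3,0,0,0,0.02]
    - [0.3,-3,0,0,0,0.02]

```text
time_s: 11.45
tcp_pos: [0.5399, -0.0214, 0.2833]
ee_rot: [[0.218, 0.976, 0.001], [0.976, -0.218, -0.0], [-0.0, 0.001, -1.0]]
ft_force: [0.4, 0.6, -4.8]
grip_width: 0.0175
```

>>> arm_command:
  targets:
    - [0.3,-3,0,0,0,0.02]
    - [0.3,-3,0,0,0,0.02]
    - [0.3,-3,0,0,0,0.02]
    - [0.3,-3,0,0,0,0.02]
    - [0.3,-3,0,0,0,0.02]
    - [0.3,-3,0,0,0,0.02]
    - [0.2,-3,0,0,0,0.02]
    - [0.2,-2,0,0,0,0.02]

```text
time_s: 12.45
tcp_pos: [0.5616, -0.2518, 0.2831]
ee_rot: [[0.061, 0.998, 0.0], [0.998, -0.061, -0.001], [-0.001, 0.0, -1.0]]
ft_force: [-0.0, -0.1, -6.1]
grip_width: 0.0178
```

>>> arm_command:
  targets:
    - [0,-1,0,0,0,0]
    - [0,0,0,0,0,0]
    - [0,0,0,0,0,0]

```text
time_s: 12.82
tcp_pos: [0.5618, -0.2592, 0.2827]
ee_rot: [[0.06, 0.998, -0.0], [0.998, -0.06, 0.001], [0.001, -0.0, -1.0]]
ft_force: [-0.9, 1.1, -3.9]
grip_width: 0.0177
```

Run:
```python
from h import *
s=ctrl.state();R=s['ee_rot'];print(s['tcp_pos'],R,'yaw',np.arctan2(-R[0,1],R[1,1]),s['ft_force'],s['wrist_torque'],s['grip_width'])
c=cap('top','t4.png');q=cap('scene','s4.png')
f=lambda c,x0,y0,w,h,k:cv2.resize(c['pixels'][y0:y0+h,x0:x0+w,::-1],None,fx=k,fy=k,interpolation=cv2.INTER_CUBIC)
cv2.imwrite('pics/l4.png',np.vstack([f(c,310,160,130,48,6),f(q,105,115,130,48,6)]))
```

```text
[ 0.56180322 -0.25924888  0.28270025] [[ 6.01250483e-02  9.98190832e-01 -2.05802994e-04]
 [ 9.98190688e-01 -6.01249186e-02  5.87031911e-04]
 [ 5.73595983e-04 -2.40725955e-04 -9.99999807e-01]] yaw -1.6309575315276617 [-0.8813978   1.14877273 -3.92203334] [ 0.00235899  0.01276292 -0.02312464] 0.017663155540560117
```

View pics/l4.png

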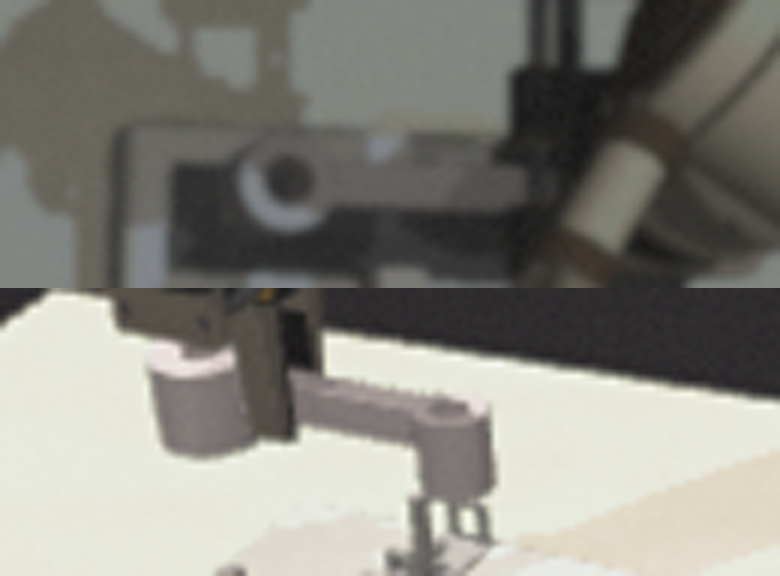

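>>> arm_command:
  targets:
    - [-0.2,-0.3,-0.5,0,0,-0.005]
    - [-0.2,-0.3,-1,0,0,0]
    - [0,0,-1.5,0,0,0]
    - [0,0,-1.3,0,0,0]
    - [0,0,-0.9,0,0,0]
    - [0,0,-0.5,0,0,0]
    - [0,0,0,0,0,0]
    - [0,0,0,0,0,0]

```text
time_s: 13.92
tcp_pos: [0.5581, -0.2662, 0.2263]
ee_rot: [[0.066, 0.998, 0.001], [0.998, -0.066, -0.001], [-0.001, 0.001, -1.0]]
ft_force: [-0.0, 0.2, -5.2]
grip_width: 0.0179
```

Run:
```python
from h import *
s=ctrl.state();R=s['ee_rot'];print(s['tcp_pos'],'yaw',np.arctan2(-R[0,1],R[1,1]),R[:,2],s['ft_force'],s['grip_width'])
c=cap('top','t5.png');q=cap('scene','s5.png')
f=lambda c,x0,y0,w,h,k:cv2.resize(c['pixels'][y0:y0+h,x0:x0+w,::-1],None,fx=k,fy=k,interpolation=cv2.INTER_CUBIC)
cv2.imwrite('pics/l5.png',np.vstack([f(c,320,170,110,40,7),f(q,115,125,110,45,7)]))
z=s['tcp_pos'][2]-.1028
for n,p in dict(eyetop=[.5638,-.166,.046+z],hubtop=[.5540,-.3158,.05+z],hubbot=[.5540,-.3158,z],eyebot=[.5638,-.166,z]).items(): 
  a,b=proj(c,p),proj(q,p); print(n,a,b,'crop',(a-[320,170]+.5)*7,(b-[115,125]+.5)*7+[0,280])
```

```text
[ 0.55811518 -0.26620572  0.22632951] yaw -1.636356820086454 [ 9.46947899e-04 -7.11936704e-04 -9.99999298e-01] [-0.04729179  0.17616868 -5.17391584] 0.01785367358119737
eyetop [355.41584134 192.97556513] [180.6281649  149.34683417] crop [251.41088939 164.32895592] [462.8971543  453.92783916]
hubtop [415.64328279 195.36218878] [140.07557793 139.57995531] crop [673.0029795  181.03532148] [179.02904552 385.55968716]
hubbot [408.82973989 196.69580792] [142.28227479 153.06065487] crop [625.30817926 190.37065545] [194.47592351 479.92458406]
eyebot [351.50274412 194.29552573] [181.98664607 161.9862331 ] crop [224.01920884 173.56868012] [472.40652252 542.40363171]
```

View pics/l5.png

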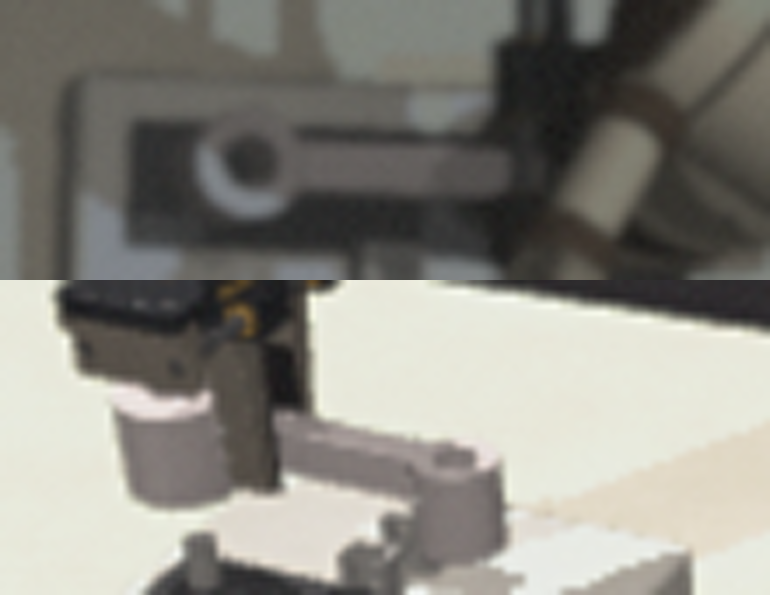

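Top view: the eye bore is at crop (248,162) against (251,164) predicted. Scene view: the hub's left edge is at about 113 against 115 predicted. Both are within about 1–3 mm, with the arm level, so I'm handing in.

>>> arm_command:
  targets:
    - [0,0,0,0,0,0]
    - [0,0,0,0,0,0]
    - [0,0,0,0,0,0]
    - [0,0,0,0,0,0]

```text
time_s: 14.52
tcp_pos: [0.5578, -0.266, 0.2257]
ee_rot: [[0.066, 0.998, -0.0], [0.998, -0.066, 0.0], [0.0, -0.0, -1.0]]
ft_force: [-0.5, -0.5, -5.8]
grip_width: 0.0175
```

```bash
python3 -c "
from station import ctrl
s=ctrl.state();print(s['tcp_pos'],s['ft_force'],s['grip_width'],abs(s['qvel']).max());print(ctrl.close_job())"
```

```text
[ 0.55780058 -0.2659969   0.22568749] [-0.54590195 -0.45064428 -5.75952827] 0.017517684879164528 0.0017039166948518807
the job is handed in; nothing more can be done
None
```

The bolt is home and the job is handed in, with the arm still held about 3 cm above the spindle. No verdict was reported.

- **Bolt:** I pushed it with closed fingers until it met the end stop, about 15 N along the bolt. A picture afterwards put the knob at x ≈ 0.479 m, the predicted home position. In the first pictures the knob stood about 11 mm ahead of its drawn-back position. No clear drag force showed before the stop.
- **Arm:** I gripped the large grey arm about 1 mm from its estimated balance point with 45 N, lifted it, turned it and brought it over the posts.
- **Last checks:**
    - The hub underside is about 30 mm above the spindle top, worked out from the tool height.
    - The tool is vertical, and the joints are nearly at rest (0.002 rad/s at most).
    - The eye is within about 1 mm of target in the top view; the scene view differs by up to about 3 mm, inside the 15 mm allowed.
    - The hub is mostly hidden by the gripper, so I checked only its left edge, which fits to about 1 mm.
- **Readings that varied:** vertical force while holding ranged from 3.9 to 6.1 N. One wrist torque reading after the lift (about 0.13 N m) suggested an off-centre load, but a later one was near zero.
- **Bystanders:** I kept clear of the bottle, beaker and tip box but did not re-measure their positions at the end.

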